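# Slide a bat insert home on the potter's wheel

## Robot

A 6-joint arm with a two-finger parallel gripper is mounted at the origin on the work surface. World frame = base frame: x ahead of the robot, y to its left, z up, the work surface at z = 0. Lengths are in mm, angles in rad, forces in N, time in s.
With the tool pointing down it reaches from about 350 to 875 mm from the base axis. Payload 4.2 kg.
Tool frame: the origin (TCP) lies midway between the tips of the shut fingers; the grasp point (between the pads) lies 19 mm behind it; z points along the fingers, y is the direction in which the jaws open and shut (so a half turn about z gives the same grasp; the last joint's range is limited). The gripper opens to 87 mm and grips with 3 to 60 N. Pads are 19 mm wide; open, the fingers measure 117 mm over their backs; the gripper's body (75 mm by 190 mm) begins 51 mm behind the grasp point.
Start: joints at [-0.874, 0.385, 0.008, 0, -1.194, -0.259], TCP at [264.979, -566.026, 222.55] pointing down, gripper open.
Joint ranges: [-3.14, 3.14], [-1.21, 2.06], [-1.07, 1.41], [-3.16, 2.05], [-2.99, -0.16], [-3.1, 3.1]. Speed limits (rad/s): [2.79, 2.79, 3.14, 3.14, 3.14, 3.14].

## Interface

Orientations are given as a unit quaternion [w, x, y, z].
In Python, from workcell import bot, snapshot gives the robot as it stands.
- The arm moves only by the tool step_arm, never from a script. Its argument "motion" is text: rows parted by semicolons, each of 4 numbers parted by spaces: the shift along the tool's x, y, z in m, then the turn about the tool's z in rad. A call has 1 to 5 rows; each row is the pose to reach, as a shift and turn from the pose measured when the call began, along the tool's axes at that moment; what a row does not reach only later rows make up. A row lasts 1/10 s, in which the tool goes at most 50 mm and 8.59 degrees, less where a joint would pass 70% of its speed; a pose out of reach is approached as far as the arm can. A call with a gripper value outside its range is refused whole. "hand" is the opening, from 0 (shut) to 1 (fully open), set as the call begins (left out, the last holds). The fingers move at their own pace and stop on an object; "squeeze" is the grip in N (left out, the last holds). Time passes only in rows, so rows that repeat a pose let the fingers close. It gives the time, the measured TCP pose, the force and the opening at its end, in the units of the state.
- bot.observe(): the state, without advancing time (a new reading comes with each control period).
- snapshot(name): name is "scene" or "top" or "wrist"; returns a dict with "color" (480x640x3 uint8, blue, green, red), "intrinsics" (3x3 intrinsics, pixels), "position" and "attitude" of the camera in the world; the wrist camera has in their place "hand_eye" (4x4, takes a point from camera to tool coordinates, whose origin is the TCP and whose axes are the flange's). Camera axes: x right, y up, looking along -z (the intrinsics and any distortion apply to the point x, -y, -z); pixel columns grow to the right and rows downward; lengths in mm; the calibration is good to about 2 mm. The wrist camera is an equidistant fisheye: a pixel r from the principal point sees the ray r / f radians off the axis. A picture is of the moment at which its call begins: read the wrist's pose just before it. There is no depth.
- bot.close_job(): hands the job in, once; it reports no verdict.
The state is a dict: "time_s": time; "qpos": joint angles; "joint_velocities": joint speeds; "tau": joint torques, N m; "tcp_pos": TCP position; "tcp_rot": TCP orientation; "ft_force": force on the tool from outside, world axes, zero at the start; "wrist_torque": the same for the moment, N m; "opening": finger opening in mm.
Only numpy, scipy, OpenCV 4.12 (cv2) and the standard library are available. Lean on these libraries where they do the work, as an engineer would, in place of code of your own. Each camera call takes 0.05 s, during which the arm holds its last target.

## Task

The wheel is being set up for the next mug: a square insert tile lies loose and askew on the round adapter bat. Slide and turn it on the bat, without lifting it off, until it drops into the square recess in the bat's middle and lies fully home, flat on the recess floor, then let go. Leave the tools and pots around it as they are.

Things in the scene. Friction and masses are not known exactly. Their poses are not given: they have to be found in the camera images.
- insert: the insert: a plain unglazed fired-clay tile, pale beige, square, 120 x 120 mm and 12 mm thick, about 0.28 kg, loose and smooth-faced, lying flat and askew on the bat at the start, its centre 75 to 105 mm from the bat's. Origin: centre of its underside; z up, x and y along its edges (a quarter turn makes no difference).
- bat_centre (a point): centre of the round adapter bat (brown sealed fibreboard, 330 mm across, 18 mm thick, pinned on the wheel head), level with its flat top, 142 mm above the bench. Tile on bat slides easily (friction about 0.3). The bat and head turn about the vertical through this point against the idle drive's drag of about 0.5 N m. The point's axes are the housing's and do not turn with it.
- wheel: the fixed housing: white deck 460 mm (x) by 500 mm (y), 100 mm above the bench, orange body, controls on its front (-x); a white splash pan, 412 mm across, round the bat, its rim 9 mm lower than the bat's top. In the bat's middle is the recess: 123 x 123 mm, 8 mm deep, upright walls, paler floor, turned to ANY angle (see it or feel for it); a tile in it stands 4 mm proud. Origin: on the bench under the bat's centre.
- rib: bystander: wooden throwing rib, 106 x 44 x 6 mm, lying on a corner of the white wheel deck (deck 100 mm above the bench). Origin: centre of its underside.
- needle_tool: bystander: needle tool with a wooden handle, 133 mm long, 12 mm thick, lying on another corner of the wheel deck. Origin: centre of its underside.
- loop_tool: bystander: loop trimming tool, 190 mm long, 14 mm thick, on the bench to the left. Origin: on its underside, under the handle.
- cylinder_pot: bystander: fired clay cylinder, 104 mm across, 156 mm high, on the bench to the right. Origin: centre of its underside.
- tool_cup: bystander: blue ceramic cup, 80 mm across, 100 mm high, with wooden tools standing in it up to 190 mm, on the bench to the left. Origin: centre of its underside.
Mind the look-alikes: they are no part of the job. Of the things like the insert, leave any that is orange or yellow; of the rest the larger one is meant.

How it is judged:
By the outcome, as a careful person would: the job done as asked, in the order asked, and still so for the second after the job is handed in, with the robot touching nothing.
It also fails if it takes over 67 s, if anything falls off the work surface, if the arm or the gripper's body presses on something with over 40 N, if the wrist force passes 120 N, or if a joint passes its speed limit or range.

## Working session

There is one attempt and no reset: what is moved stays moved. The work goes in short steps, Python scripts to look and compute and a tool call to move; the robot and the scene stay as the last step left them, time stands still between calls to the robot, and variables do not carry over. Pictures are saved under pics/ and viewed, and the job is handed in when it is done.

Besides the shell and the picture viewer there is one more tool, called after ">>>" in YAML: its name, and indented under it one key for each argument. step_arm: Moves the arm, as the interface text tells. Its arguments: {"type":"object","properties":{"motion":{"type":"string"},"hand":{"type":"number"},"squeeze":{"type":"number"}},"required":["motion"]}

```bash
mkdir -p pics; ls
python3 - <<'E'
from workcell import bot, snapshot
import cv2
print(bot.observe())
for n in ("scene","top"):
    s=snapshot(n); cv2.imwrite(f"pics/{n}0.png",s["color"]); print(n,s["intrinsics"],s["position"],s["attitude"],[k for k in s])
E
```

```text
pics
{'time_s': 0.0, 'qpos': array([-8.74377504e-01,  3.85563733e-01,  6.62517677e-03, -4.99337348e-04,
       -1.19401506e+00, -2.58593261e-01]), 'joint_velocities': array([-7.63377312e-04, -7.42629035e-04,  1.74452337e-03, -3.39473275e-04,
        3.17928734e-05, -1.99235497e-03]), 'tau': array([ 1.09733432e-03, -3.90668321e+01,  1.87403816e+01,  4.21971068e+00,
        1.10417718e-02, -1.74856473e-04]), 'tcp_pos': array([ 264.73561439, -565.49106574,  221.45497945]), 'tcp_rot': array([-2.89609454e-04, -2.17078434e-01,  9.76153541e-01,  1.06463790e-03]), 'ft_force': array([ 0.16853694, -0.34113139,  0.02880898]), 'wrist_torque': array([ 0.00360123, -0.03284134, -0.05169295]), 'opening': 86.90094905076211}
scene [[506.88026288   0.         311.66026893]
 [  0.         506.88026288 232.44119363]
 [  0.           0.           1.        ]] [1169.11304759  691.29593671  902.94557849] [0.33305945 0.15863418 0.40452407 0.8368195 ] ['color', 'intrinsics', 'position', 'attitude']
top [[516.17456821   0.         315.78853151]
 [  0.         516.17456821 238.37715959]
 [  0.           0.           1.        ]] [ 229.73654872  -19.6396984  1348.94471674] [-0.70211792 -0.06934693  0.06785682  0.70541965] ['color', 'intrinsics', 'position', 'attitude']
```

View pics/scene0.png

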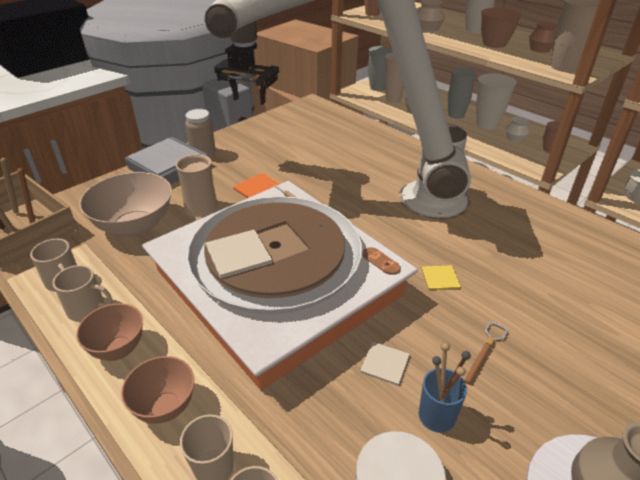

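View pics/top0.png

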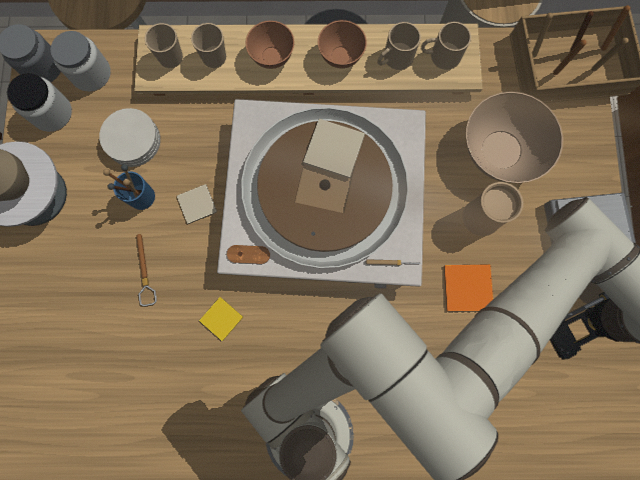

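Candidates in the top view: beige tile on the bat (334,148), a small beige tile on the bench (195,203), yellow (221,319) and orange (468,288). The tile on the bat fits, being beige and the larger of the two. I'll confirm it in a crop and measure.

```bash
cat > h.py <<'E'
import numpy as np, cv2
from scipy.spatial.transform import Rotation as R
def ray(s,uv):
    K=s["intrinsics"]; d=np.array([(uv[0]-K[0,2])/K[0,0],-(uv[1]-K[1,2])/K[1,1],-1.0])
    q=s["attitude"]; return R.from_quat(np.r_[q[1:],q[0]]).apply(d)
def onplane(s,uv,z):
    d=ray(s,uv); p=np.array(s["position"]); return p+d*(z-p[2])/d[2]
def proj(s,P):
    q=s["attitude"]; c=R.from_quat(np.r_[q[1:],q[0]]).inv().apply(np.array(P)-s["position"]); K=s["intrinsics"]
    return np.array([K[0,2]+K[0,0]*c[0]/-c[2],K[1,2]-K[1,1]*c[1]/-c[2]])
E
python3 - <<'E'
from h import *
from workcell import bot,snapshot
for n,box in (("top",(225,95,200,190)),("scene",(140,180,280,180))):
    s=snapshot(n);im=s["color"]
    x,y,w,h=box
    k=4 if n=="top" else 2.8
    cv2.imwrite(f"pics/{n}_crop.png",cv2.resize(im[y:y+h,x:x+w],None,fx=k if n=="scene" else 3.1,fy=k if n=="scene" else 3.1,interpolation=cv2.INTER_CUBIC))
    hsv=cv2.cvtColor(im,cv2.COLOR_BGR2HSV)
    for uv in ([(335,150),(312,195),(280,200),(230,130),(325,185)] if n=="top" else [(238,253),(290,245),(300,270),(275,244)]):
        print(n,uv,hsv[uv[1],uv[0]])
E
```

```text
top (335, 150) [ 20  43 174]
top (312, 195) [ 17  91 132]
top (280, 200) [ 14 103 104]
top (230, 130) [ 17 101  83]
top (325, 185) [16 66 66]
scene (238, 253) [ 16  49 219]
scene (290, 245) [ 14  95 163]
scene (300, 270) [ 13 100 122]
scene (275, 244) [13 66 54]
```

View pics/top_crop.png

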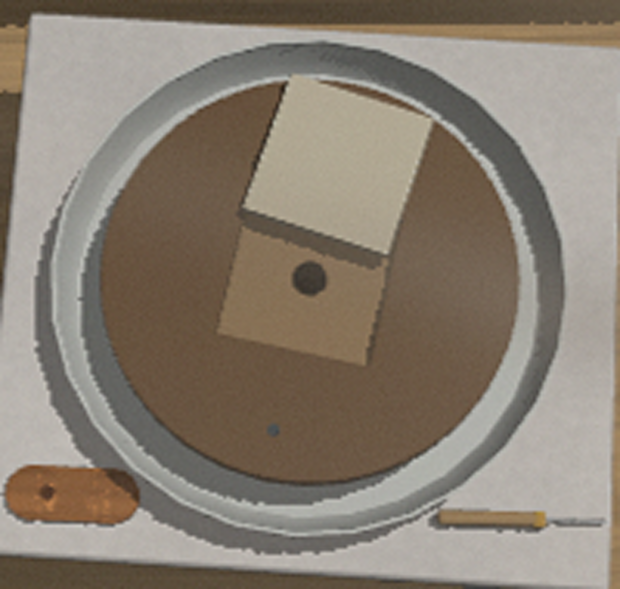

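View pics/scene_crop.png

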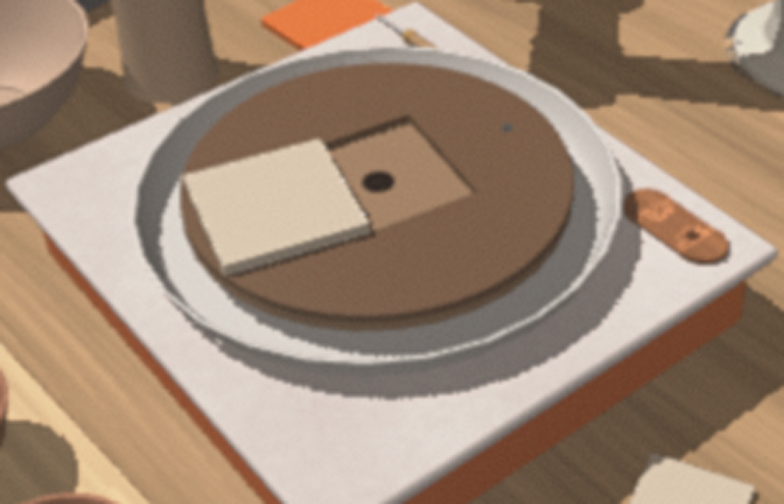

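The crop confirms it: the tile's corners are at crop (288,75), (433,120), (388,256), (240,211). The recess lies beside it, with visible corners at (218,333) and (368,366), turned by a few degrees relative to the tile.

```bash
cat > m.py <<'E'
from h import *
from workcell import bot,snapshot
def tilefit(n,z=154.,save=None):
    s=snapshot(n); im=s["color"]; hsv=cv2.cvtColor(im,cv2.COLOR_BGR2HSV)
    m=cv2.inRange(hsv,(10,25,140),(30,66,255))
    c0=proj(s,[bc[0],bc[1],142]); mm=np.zeros_like(m)
    poly=np.array([proj(s,[bc[0]+175*np.cos(a),bc[1]+175*np.sin(a),142]) for a in np.linspace(0,6.28,60)]).astype(np.int32)
    cv2.fillPoly(mm,[poly],255); m&=mm
    m=cv2.morphologyEx(m,cv2.MORPH_OPEN,np.ones((3,3)))
    cs,_=cv2.findContours(m,cv2.RETR_EXTERNAL,cv2.CHAIN_APPROX_NONE); c=max(cs,key=cv2.contourArea)
    P=np.array([onplane(s,p,z)[:2] for p in c[:,0].astype(float)])
    r=cv2.minAreaRect(P.astype(np.float32))
    return s,r,P
bc=np.array([560.,0])
E
python3 - <<'E'
import m; from m import *
s=snapshot("top"); im=s["color"]; hsv=cv2.cvtColor(im,cv2.COLOR_BGR2HSV)
print("hole top",onplane(s,(225+309/3.1,95+278/3.1),134))
s2=snapshot("scene"); print("hole scene",onplane(s2,(140+378/2.8,180+181/2.8),134))
# bat ellipse: points
mk=cv2.inRange(hsv,(5,70,60),(20,160,145)); 
box=np.zeros_like(mk); cv2.circle(box,(325,185),72,255,-1); mk&=box
cs,_=cv2.findContours(cv2.morphologyEx(mk,cv2.MORPH_OPEN,np.ones((3,3))),cv2.RETR_EXTERNAL,cv2.CHAIN_APPROX_NONE)
c=max(cs,key=cv2.contourArea)[:,0]
P=np.array([onplane(s,p,142)[:2] for p in c.astype(float)]).astype(np.float32)
print("bat",cv2.minEnclosingCircle(P))
m.bc=np.array(cv2.minEnclosingCircle(P)[0])
for n in ("top","scene"):
    _,r,Q=tilefit(n); print(n,r, r[0]-m.bc)
for u,v in ((218,333),(368,366),(245,225),(388,262)):
    print("rec", onplane(s,(225+u/3.1,95+v/3.1),142))
for u,v in ((410,118),(474,192)):
    print("rec scene", onplane(s2,(140+u/2.8,180+v/2.8),142))
E
```

```text
hole top [602.79608551 -39.9672359  134.        ]
hole scene [602.86487678 -40.6478134  134.        ]
bat ((602.2964477539062, -38.615135192871094), 164.45712280273438)
top ((692.1905517578125, -63.013343811035156), (119.08171844482422, 118.57376861572266), 71.00459289550781) [ 89.894104   -24.39820862]
scene ((694.7098388671875, -64.5877456665039), (122.74237823486328, 125.05848693847656), 70.94710540771484) [ 92.41339111 -25.97261047]
rec [556.10224794  31.44509148 142.        ]
rec [529.037434   -85.07039949 142.        ]
rec [644.17481946  10.39321053 142.        ]
rec [ 613.10414624 -102.04597432  142.        ]
rec scene [532.2270053  -80.14595363 142.        ]
rec scene [560.27463945  32.69483239 142.        ]
```

```bash
cat > go.py <<'E'
# usage: go.py x y z yawdeg(tool y axis, world) n -> prints rows
import sys; from h import *
from workcell import bot
def tp():
    o=bot.observe(); q=o["tcp_rot"]; return o,R.from_quat(np.r_[q[1:],q[0]])
if __name__=="__main__":
    x,y,z,yaw=map(float,sys.argv[1:5])
    o,r=tp(); d=r.inv().apply(np.array([x,y,z])-o["tcp_pos"])/1000
    ya=r.as_matrix()[:,1]; cur=np.degrees(np.arctan2(ya[1],ya[0]))
    t=-np.radians((yaw-cur+180)%360-180)
    print("t",o["time_s"],"tcp",o["tcp_pos"].round(1),"yaw",cur.round(2),"tilt z",r.as_matrix()[:,2].round(4),"F",o["ft_force"].round(1),"q",o["qpos"].round(2))
    print("delta",d.round(4),"turn",round(t,4),"len",np.linalg.norm(d).round(4))
E
python3 go.py 770 -90 215 71 5
```

```text
t 0.4 tcp [ 265.  -565.9  222.4] yaw 115.08 tilt z [-1.e-04  3.e-04 -1.e+00] F [0.1 0.  0.9] q [-0.87  0.38  0.01 -0.   -1.19 -0.26]
delta [-0.6592  0.217   0.0075] turn 0.7694 len 0.694
```

>>> step_arm:
  motion: "-0.03 0.01 0 0.04; -0.065 0.021 0 0.08; -0.1 0.033 0 0.12; -0.135 0.045 0 0.16; -0.17 0.056 0 0.2"
  hand: 0.85

```text
time_s: 0.9
tcp_pos: [396.0, -442.0, 222.6]
tcp_rot: [0.0, -0.118, 0.993, 0.0]
ft_force: [-0.1, -0.5, 1.1]
opening: 74.4
```

```bash
python3 go.py 770 -90 215 71 5
```

```text
t 0.9 tcp [ 396.  -442.   222.6] yaw 103.52 tilt z [ 2.e-04  1.e-04 -1.e+00] F [-0.1 -0.5  1.1] q [-0.57  0.33 -0.07 -0.   -1.17 -0.77]
delta [-0.4459  0.2549  0.0077] turn 0.5676 len 0.5136
```

>>> step_arm:
  motion: "-0.036 0.02 0 0.05; -0.072 0.041 0 0.1; -0.108 0.062 0 0.15; -0.144 0.082 0 0.2; -0.18 0.103 0 0.25"

```text
time_s: 1.4
tcp_pos: [548.1, -298.5, 222.8]
tcp_rot: [0.0, 0.008, 1.0, 0.0]
ft_force: [0.6, -0.6, 0.8]
opening: 73.9
```

```bash
python3 go.py 770 -90 215 71 5
```

```text
t 1.4 tcp [ 548.1 -298.5  222.8] yaw 89.08 tilt z [ 5.e-04  0.e+00 -1.e+00] F [ 0.6 -0.6  0.8] q [-0.24  0.38  0.01 -0.   -1.19 -1.35]
delta [-0.2185  0.212   0.0079] turn 0.3156 len 0.3046
```

>>> step_arm:
  motion: "-0.036 0.035 0 0.06; -0.072 0.07 0 0.12; -0.108 0.105 0 0.18; -0.144 0.14 0 0.24; -0.18 0.175 0 0.3"

```text
time_s: 1.9
tcp_pos: [730.1, -126.7, 223.0]
tcp_rot: [0.0, 0.158, 0.987, -0.0]
ft_force: [-0.3, -0.9, -1.2]
opening: 73.7
```

```bash
python3 go.py 770 -90 175 71 5
```

```text
t 1.9 tcp [ 730.1 -126.7  223. ] yaw 71.77 tilt z [ 6.e-04 -1.e-04 -1.e+00] F [-0.3 -0.9 -1.2] q [ 0.05  0.59  0.35  0.   -1.33 -1.93]
delta [-0.0264  0.0473  0.0481] turn 0.0134 len 0.0724
```

>>> step_arm:
  motion: "-0.013 0.024 0.01 0.01; -0.026 0.047 0.03 0.013; -0.026 0.047 0.048 0.013; -0.026 0.047 0.048 0.013"

```text
time_s: 2.3
tcp_pos: [768.1, -89.0, 170.2]
tcp_rot: [-0.004, 0.164, 0.986, -0.0]
ft_force: [-1.1, -0.1, -0.4]
opening: 74.2
```

```bash
python3 go.py 770 -90 145 71 5
python3 - <<'E'
from workcell import *; import cv2,numpy as np
print(bot.observe()["tcp_pos"])
a=snapshot("wrist");print(a["intrinsics"],a["hand_eye"]); b=snapshot("scene")["color"]
cv2.imwrite("pics/w1.png",a["color"]); cv2.imwrite("pics/s1.png",cv2.resize(b[120:380,100:440],None,fx=2,fy=2))
E
```

```text
t 2.3 tcp [768.1 -89.  170.2] yaw 71.07 tilt z [-7.2e-03  4.0e-04 -1.0e+00] F [-1.1 -0.1 -0.4] q [ 0.09  0.68  0.38 -0.   -1.28 -1.99]
delta [-0.0023 -0.0003  0.0252] turn 0.0012 len 0.0253
[768.08323892 -89.0081284  170.24960817]
[[371.64829954   0.         319.1227973 ]
 [  0.         371.64829954 240.89012133]
 [  0.           0.           1.        ]] [[ 3.77825802e-04  9.52987783e-01  3.03008486e-01  8.35541338e+01]
 [ 9.99999880e-01 -2.65126903e-04 -4.13067826e-04 -7.09002386e-01]
 [-3.13312891e-04  3.03008605e-01 -9.52987768e-01 -1.63283187e+02]
 [ 0.00000000e+00  0.00000000e+00  0.00000000e+00  1.00000000e+00]]
```

View pics/w1.png

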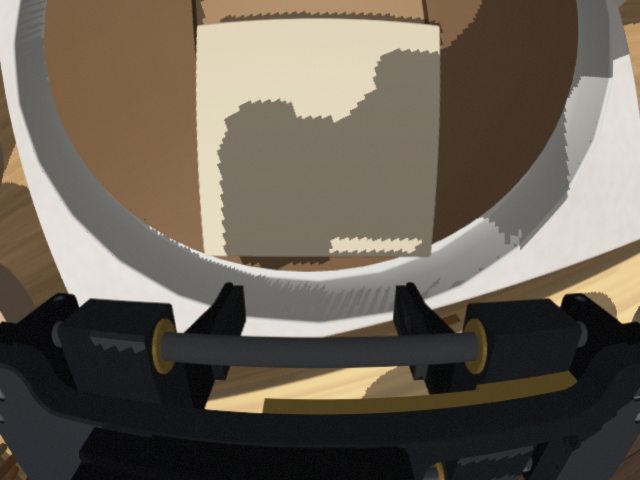

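View pics/s1.png

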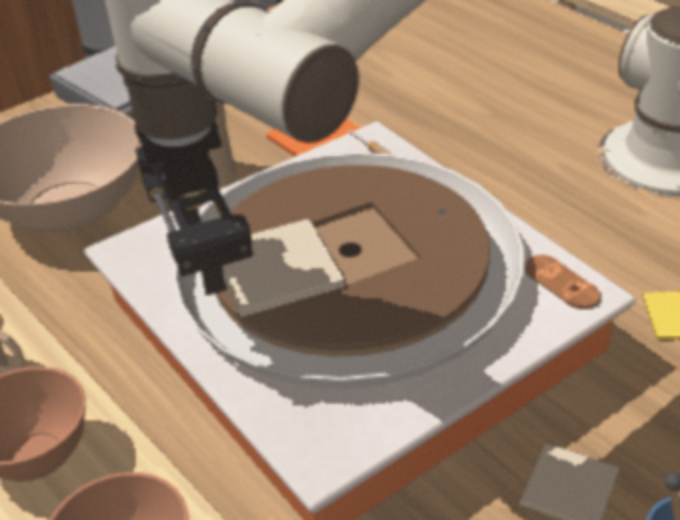

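>>> step_arm:
  motion: "-0.002 0 0.008 0; -0.002 0 0.016 0; -0.002 0 0.024 0; -0.002 0 0.024 0"

```text
time_s: 2.8
tcp_pos: [770.2, -91.4, 149.2]
tcp_rot: [-0.002, 0.165, 0.986, -0.0]
ft_force: [-0.6, 0.4, 0.1]
opening: 73.8
```

```bash
python3 go.py 770 -90 146 71 5
python3 - <<'E'
from workcell import *; import cv2,numpy as np
a=snapshot("wrist")
cv2.imwrite("pics/w2.png",a["color"])
E
python3 go.py 770 -90 146 71 5
```

```text
t 2.8 tcp [770.2 -91.4 149.2] yaw 70.98 tilt z [-3.2e-03 -5.0e-04 -1.0e+00] F [-0.6  0.4  0.1] q [ 0.09  0.69  0.36  0.   -1.24 -1.99]
delta [0.0007 0.0013 0.0032] turn -0.0003 len 0.0035
t 2.85 tcp [770.7 -91.5 150.1] yaw 71.0 tilt z [-1.9e-03 -9.0e-04 -1.0e+00] F [-0.6  0.8 -0.2] q [ 0.09  0.69  0.36  0.   -1.24 -1.99]
delta [0.0012 0.0012 0.0041] turn -0.0 len 0.0044
```

View pics/w2.png

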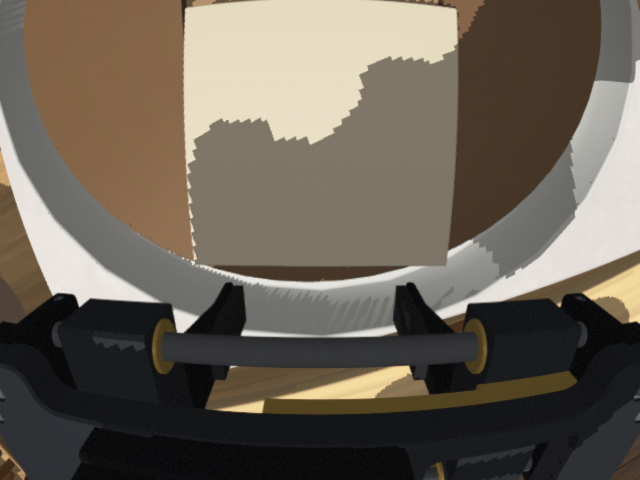

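>>> step_arm:
  motion: "0.003 0.001 0.003 0; 0.006 0.001 0.005 0; 0.009 0.001 0.005 0; 0.013 0.001 0.005 0; 0.014 0.001 0.005 0"

```text
time_s: 3.35
tcp_pos: [757.6, -85.8, 145.6]
tcp_rot: [-0.0, 0.165, 0.986, -0.001]
ft_force: [0.0, -0.8, 0.6]
opening: 74.1
```

```bash
python3 go.py 734.4 -71.2 145 76.6 5
```

```text
t 3.35 tcp [757.6 -85.8 145.6] yaw 71.02 tilt z [-1.1e-03 -9.0e-04 -1.0e+00] F [ 0.  -0.8  0.6] q [ 0.1   0.67  0.31  0.   -1.21 -2.  ]
delta [0.0267 0.0062 0.0006] turn -0.0974 len 0.0274
```

>>> step_arm:
  motion: "0.005 0.001 0 -0.02; 0.01 0.002 0 -0.04; 0.015 0.004 0 -0.06; 0.021 0.005 0 -0.08; 0.025 0.006 0 -0.097"

```text
time_s: 3.85
tcp_pos: [735.5, -71.6, 145.8]
tcp_rot: [-0.0, 0.116, 0.993, -0.0]
ft_force: [0.8, -0.4, 0.4]
opening: 73.8
```

```bash
python3 go.py 734.4 -71.2 145 76.6 5;python3 - <<'E'
from workcell import *; import cv2,numpy as np
a=snapshot("wrist")
cv2.imwrite("pics/w3.png",a["color"])
b=snapshot("top")["color"]; cv2.imwrite("pics/t3.png",cv2.resize(b[95:285,225:425],None,fx=3.1,fy=3.1,interpolation=cv2.INTER_CUBIC))
E
```

```text
t 3.85 tcp [735.5 -71.6 145.8] yaw 76.68 tilt z [-9.e-04 -9.e-04 -1.e+00] F [ 0.8 -0.4  0.4] q [ 0.12  0.63  0.23  0.   -1.17 -1.92]
delta [0.0011 0.0001 0.0008] turn 0.0014 len 0.0014
```

View pics/w3.png

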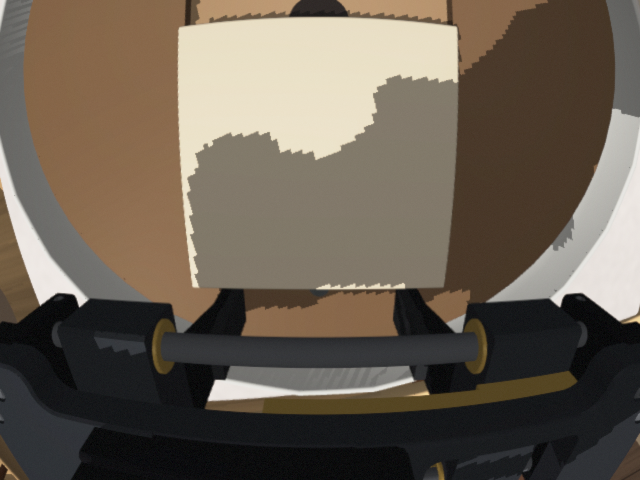

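View pics/t3.png

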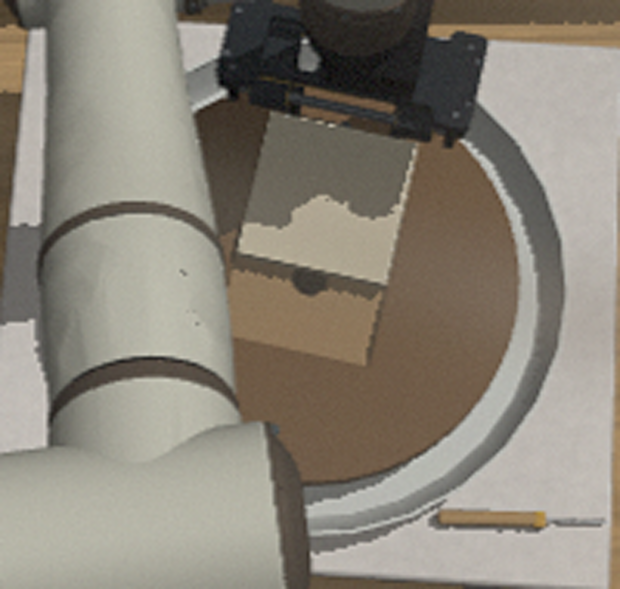

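The wrist view shows the tile against both fingers. Its front corners are at (179,27) and (459,27), and the recess side edges are at cols ~187 and ~450 near the top. I'll measure the lateral offset in the tool frame.

```bash
cat > wr.py <<'E'
from h import *
def wtool(a,uv,ztcp,z):
    # point in tool frame at world height z given tcp height (tool pointing straight down)
    K=a["intrinsics"]; H=a["hand_eye"]; v=np.array([uv[0]-K[0,2],uv[1]-K[1,2]]); r=np.hypot(*v); th=r/K[0,0]
    d=np.array([np.sin(th)*v[0]/r,-np.sin(th)*v[1]/r,-np.cos(th)])
    d=H[:3,:3]@d; p=H[:3,3]; t=((ztcp-z)-p[2])/d[2]; return p+d*t
E
python3 - <<'E'
from wr import *
from workcell import *
z=bot.observe()["tcp_pos"][2]; a=snapshot("wrist"); im=a["color"]
cv2.imwrite("pics/w3c.png",cv2.resize(im[0:60,160:480],None,fx=2.5,fy=5,interpolation=cv2.INTER_NEAREST))
for n,uv,h in (("tFL",(179,27),154),("tFR",(459,27),154),("tBL",(193,287),154),("tBR",(444,289),154)):
    print(n,wtool(a,uv,z,h).round(1))
hsv=cv2.cvtColor(im,cv2.COLOR_BGR2HSV)
for row in (2,5,8,12,16,20): print(row,im[row,180:196,2],im[row,442:462,2])
E
```

```text
tFL [130.6 -60.8  -8.2]
tFR [130.7  59.4  -8.2]
tBL [ 11.2 -60.9  -8.2]
tBR [10.1 59.1 -8.2]
2 [137 136 136 136 133  91  54  47  49  50  62  90  98  99 101  98] [183 182 182 176 114  81  76  76  80  93 132 136 137 136 138 136 136 136
 136 135]
5 [137 137 137 136 130  82  50  48  49  49  58  95 100  99  99 105] [183 183 182 177 125  83  78  75  76  94 127 136 136 136 135 136 136 137
 138 136]
8 [139 138 137 137 126  81  52  47  48  50  69  95  98 101  99  99] [183 182 182 176 137  85  78  75  80  88 130 135 136 137 137 135 135 136
 136 137]
12 [137 136 137 136 126  72  48  48  48  52  73  96  98 100 100  99] [184 182 182 178 138  90  78  75  71  81 119 134 137 136 136 136 137 136
 137 136]
16 [137 137 136 136 123  62  49  49  49  53  77  98 101 101 100 101] [184 180 182 178 156  90  77  78  78  81 109 133 136 137 136 136 136 135
 137 137]
20 [138 137 138 134 106  59  48  48  48  51  79  97 100 101 101 103] [100  99 112 168 158 101  78  69  69  78 108 133 134 136 137 135 136 136
 135 137]
```

View pics/w3c.png

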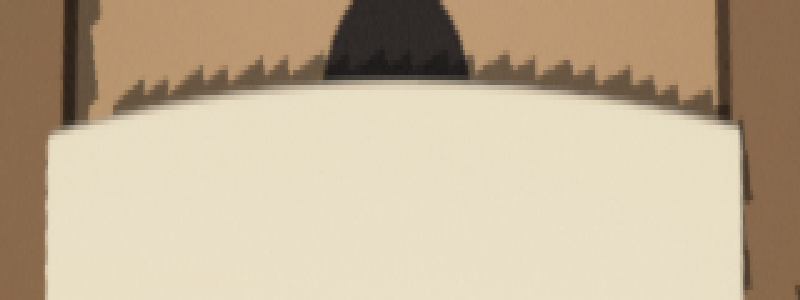

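Run:
```python
from wr import *
from workcell import *
z=bot.observe()["tcp_pos"][2]; a=snapshot("wrist")
for uv in ((184.9,2),(184.3,18),(451.6,2),(452.3,18)): print(wtool(a,uv,z,142).round(2))
```

```text
[146.8  -62.96   3.74]
[138.47 -62.93   3.74]
[146.72  60.72   3.74]
[138.41  60.75   3.74]
```

Lateral offset is about 0.3 mm and the angle is right to within 0.3°. I'll push straight along tool x.

>>> step_arm:
  motion: "0.006 0 0 0; 0.012 0 0.001 0; 0.018 0 0.001 0; 0.024 0 0.001 0; 0.03 0 0.001 0"

```text
time_s: 4.55
tcp_pos: [705.8, -64.7, 144.6]
tcp_rot: [-0.001, 0.117, 0.993, -0.0]
ft_force: [0.5, 0.2, 0.1]
opening: 73.9
```

>>> step_arm:
  motion: "0.006 0 0 0; 0.012 0 0 0; 0.018 0 0 0; 0.024 0 0 0; 0.024 0 0 0"

```text
time_s: 5.05
tcp_pos: [681.5, -59.0, 144.8]
tcp_rot: [-0.001, 0.117, 0.993, -0.001]
ft_force: [0.6, 0.0, -0.5]
opening: 74.0
```

```bash
python3 go.py 671.7 -56.3 145 76.6 5;python3 - <<'E'
from workcell import *; import cv2,numpy as np
a=snapshot("wrist")
cv2.imwrite("pics/w4.png",a["color"])
b=snapshot("scene")["color"]; cv2.imwrite("pics/s4.png",cv2.resize(b[150:350,140:420],None,fx=2.8,fy=2.8,interpolation=cv2.INTER_CUBIC))
E
```

```text
t 5.05 tcp [681.5 -59.  144.8] yaw 76.6 tilt z [-2.7e-03 -7.0e-04 -1.0e+00] F [ 0.6  0.  -0.5] q [ 0.15  0.54  0.06  0.   -1.1  -1.95]
delta [ 0.0102  0.0003 -0.0002] turn -0.0001 len 0.0102
```

View pics/w4.png

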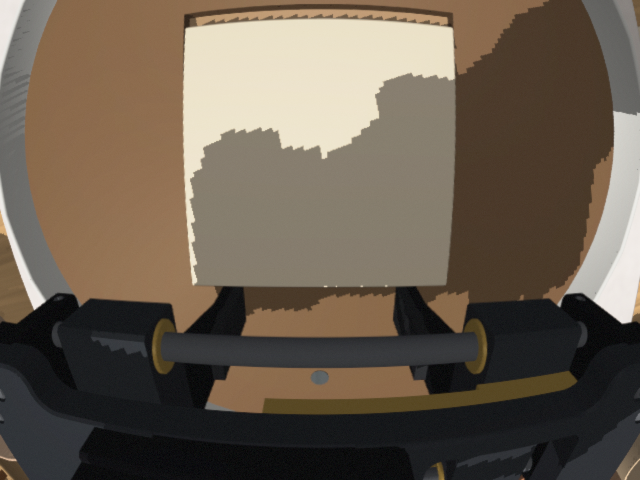

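View pics/s4.png

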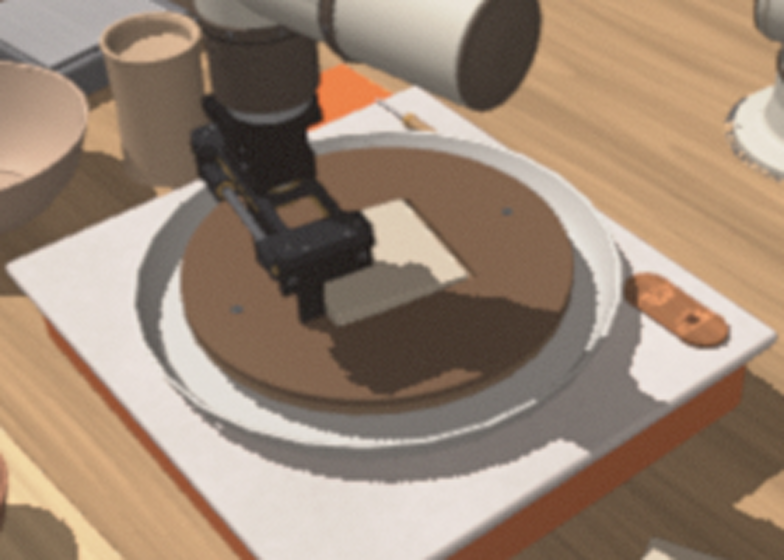

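In the wrist view the leading edge has dropped into the recess: the tile's sides lie within recess corners (186,15)–(452,15), and the front gap is about 10 mm. I'll push the rest slowly.

>>> step_arm:
  motion: "0.003 0 0 0; 0.006 0 0 0; 0.008 0 0 0; 0.009 0 0 0; 0.009 0 0 0"

```text
time_s: 5.65
tcp_pos: [673.4, -57.0, 144.8]
tcp_rot: [-0.001, 0.117, 0.993, -0.001]
ft_force: [0.6, -0.4, -0.4]
opening: 73.9
```

```bash
python3 go.py 671.7 -56.3 145 76.6 5;python3 - <<'E'
from workcell import *; import cv2,numpy as np
a=snapshot("wrist")
cv2.imwrite("pics/w5.png",a["color"])
E
```

```text
t 5.65 tcp [673.4 -57.  144.8] yaw 76.59 tilt z [-2.1e-03 -8.0e-04 -1.0e+00] F [ 0.6 -0.4 -0.4] q [ 0.15  0.53  0.04  0.   -1.09 -1.96]
delta [ 0.0018  0.0003 -0.0002] turn -0.0002 len 0.0018
```

View pics/w5.png

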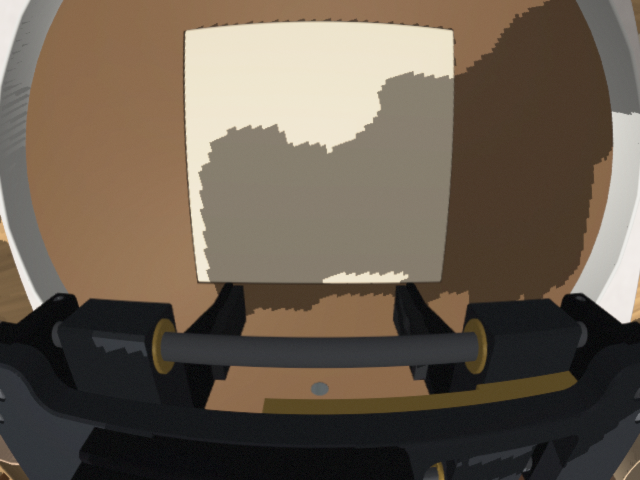

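The tile seems to have dropped: its rear edge shrank to cols 198–441 and came off the fingers. I'll back off, lift and verify.

>>> step_arm:
  motion: "-0.01 0 0 0; -0.02 0 -0.005 0; -0.02 0 -0.03 0; -0.02 0 -0.06 0; -0.02 0 -0.07 0"

```text
time_s: 6.2
tcp_pos: [695.2, -62.0, 218.4]
tcp_rot: [0.002, 0.117, 0.993, -0.0]
ft_force: [-0.9, -0.6, 0.5]
opening: 73.9
```

>>> step_arm:
  motion: "-0.03 -0.03 -0.01 0; -0.06 -0.06 -0.02 0; -0.08 -0.1 -0.03 0; -0.08 -0.14 -0.03 0; -0.08 -0.18 -0.03 0"

```text
time_s: 6.7
tcp_pos: [731.5, -257.3, 247.4]
tcp_rot: [0.001, 0.117, 0.993, -0.0]
ft_force: [0.7, -0.7, -0.4]
opening: 74.1
```

```bash
python3 go.py 671.7 -56.3 145 76.6 5;python3 - <<'E'
import m; from m import *
m.bc=np.array([602.5,-39.8])
for n in ("top","scene"):
    for z in (146.,):
        try:
            s,r,P=tilefit(n,z); print(n,z,r)
        except Exception as e: print(n,e); s=snapshot(n)
    c=proj(s,[602.5,-39.8,142]).astype(int); b=s["color"][c[1]-70:c[1]+70,c[0]-95:c[0]+95]
    cv2.imwrite(f"pics/{n}6.png",cv2.resize(b,None,fx=4.2,fy=4.2,interpolation=cv2.INTER_CUBIC))
E
```

```text
t 6.7 tcp [ 731.5 -257.3  247.4] yaw 76.61 tilt z [ 2.9e-03 -9.0e-04 -1.0e+00] F [ 0.7 -0.7 -0.4] q [-0.13  0.65  0.51  0.   -1.43 -1.67]
delta [0.105  0.1817 0.1021] turn 0.0001 len 0.2333
top 146.0 ((662.1951293945312, -1.8810176849365234), (19.608448028564453, 20.57903480529785), 89.69435119628906)
scene 146.0 ((564.3594360351562, -60.915096282958984), (62.512123107910156, 54.9234733581543), 75.95453643798828)
```

View pics/top6.png

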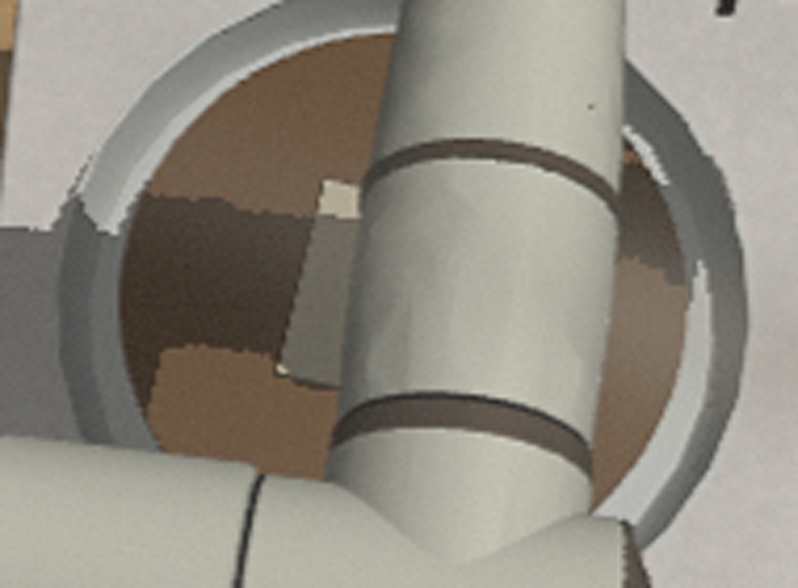

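View pics/scene6.png

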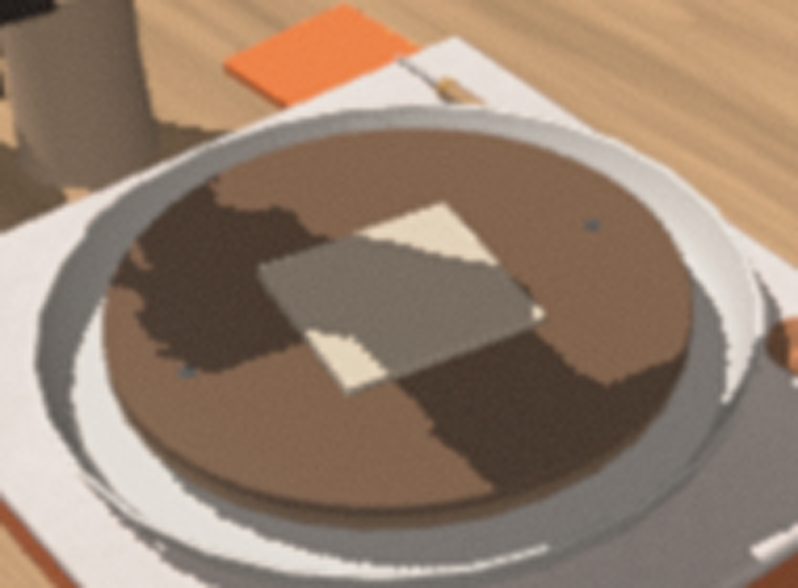

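The scene view shows the tile in the recess, corners at crop (442,204), (545,313), (350,392), (258,267), with uniformly thin rims. I'll move the arm clear to measure without its shadow.

>>> step_arm:
  motion: "0.02 -0.03 0 0; 0.05 -0.06 0 0; 0.08 -0.09 0 0; 0.11 -0.12 0 0; 0.14 -0.15 0 0"

```text
time_s: 7.3
tcp_pos: [556.7, -373.9, 246.8]
tcp_rot: [0.001, 0.12, 0.993, -0.001]
ft_force: [0.4, -0.9, 0.4]
opening: 74.2
```

>>> step_arm:
  motion: "0.03 -0.03 0 0; 0.06 -0.06 0 0; 0.1 -0.09 0 0; 0.14 -0.12 0 0; 0.18 -0.15 0 0"

```text
time_s: 7.8
tcp_pos: [344.7, -477.1, 246.3]
tcp_rot: [0.001, 0.119, 0.993, -0.0]
ft_force: [0.7, -0.1, 1.0]
opening: 74.1
```

```bash
python3 go.py 671.7 -56.3 145 76.6 5;python3 - <<'E'
import m; from m import *
m.bc=np.array([602.5,-39.8])
for n in ("top","scene"):
    for z in (146.,):
        s,r,P=tilefit(n,z); print(n,z,r)
    c=proj(s,[602.5,-39.8,142]).astype(int); b=s["color"][c[1]-70:c[1]+70,c[0]-95:c[0]+95]
    cv2.imwrite(f"pics/{n}7.png",cv2.resize(b,None,fx=4.2,fy=4.2,interpolation=cv2.INTER_CUBIC))
E
```

```text
t 7.8 tcp [ 344.7 -477.1  246.3] yaw 76.3 tilt z [ 1.2e-03 -9.0e-04 -1.0e+00] F [ 0.7 -0.1  1. ] q [-0.67  0.31 -0.05 -0.   -1.21 -1.14]
delta [-0.2179  0.4863  0.1013] turn -0.0052 len 0.5424
top 146.0 ((602.7320556640625, -38.85875701904297), (118.63422393798828, 118.52791595458984), 76.57569122314453)
scene 146.0 ((604.6537475585938, -40.485862731933594), (122.17716217041016, 123.66990661621094), 76.57779693603516)
```

View pics/top7.png

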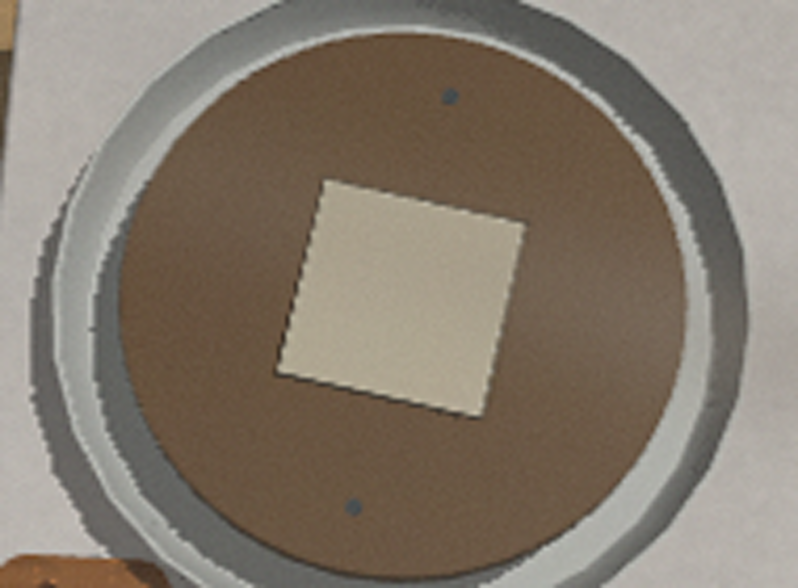

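View pics/scene7.png

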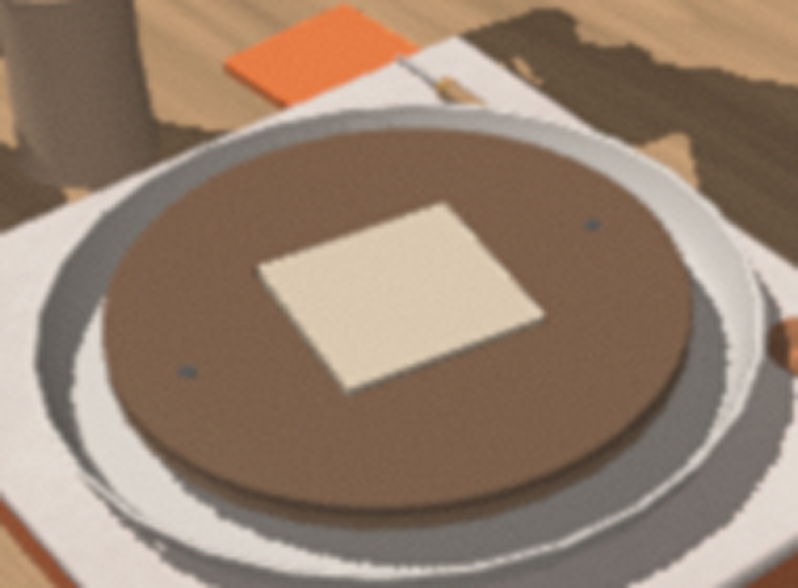

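Both views agree on 76.58° and a centre within 2 mm of the bat's. As a last check I'll triangulate the height of each corner across the two views.

Run:
```python
import m; from m import *
m.bc=np.array([602.5,-39.8])
C={}
for n in ("top","scene"):
    s,r,P=tilefit(n,146.); b=cv2.boxPoints(r)
    # per-side line fits -> corners (pixel) for perspective-true corners on plane
    b=b[np.argsort(np.arctan2(*(b-np.array(r[0])).T[::-1]))]
    L=[]
    for i in range(4):
        p,q=b[i],b[(i+1)%4]; d=(q-p)/np.linalg.norm(q-p); nn=np.array([-d[1],d[0]])
        e=P[(abs((P-p)@nn)<4)&((P-p)@d>10)&((P-p)@d<np.linalg.norm(q-p)-10)]
        v=cv2.fitLine(e.astype(np.float32),cv2.DIST_HUBER,0,.01,.01).ravel(); k=np.array([-v[1],v[0]]); L.append((k,k@v[2:]))
    C[n]=(s,[np.linalg.solve(np.array([L[i-1][0],L[i][0]]),[L[i-1][1],L[i][1]]) for i in range(4)])
for i in range(4):
    pa,pb=[np.array(C[n][0]["position"]) for n in C]; da,db=[np.r_[C[n][1][i],146]-np.array(C[n][0]["position"]) for n in C]
    t=np.linalg.lstsq(np.array([da,-db]).T,pb-pa,rcond=None)[0]; x=pa+t[0]*da;y=pb+t[1]*db
    print(((x+y)/2).round(1),"gap",np.linalg.norm(x-y).round(1))
```

```text
[532.6 -82.1 147.2] gap 0.9
[ 648.2 -111.1  145.3] gap 5.5
[674.9   3.1 143.6] gap 3.6
[559.6  31.8 146.6] gap 0.1
```

```bash
python3 -c "
from workcell import bot
print(bot.close_job())"
```

```text
the job is handed in; nothing more can be done
None
```

The insert tile is in the recess, and I handed the job in at about 8 s of the 67 s allowed. I pushed the tile's far edge with two open fingers, turning it about 5.6° on the way. The rear edge then dropped in, and I backed the gripper off and moved the arm clear.

**Angle and position:** both cameras put the tile at 76.6°, the same as the recess. Its centre is within about 2 mm of the bat's, which is the calibration limit.

**Height:** triangulated corner heights came out at 147.2, 145.3, 143.6 and 146.6 mm, against 146 mm for a tile fully home. The two rear corners disagreed between the two views by 5.5 mm and 3.6 mm, so those two readings are rough. A corner still up on the bat would read about 154 mm. I did not press on the tile to confirm it was seated.

**Forces and bystanders:** no wrist force reading I took went above about 1.5 N. I touched nothing but the tile. I did not measure the tools and pots again afterwards.

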